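# Clip on the light sensor and hold the exposure box lid at 50 degrees

### The job

Set up the stray-light check on the white exposure box. First, with the lid still closed, squeeze the orange sensor clip open, take it off its parking strip and release it onto the top edge of the upright aluminium plate on the left side of the box, so that it grips the plate by itself, upright and with both jaws well over the edge. Then raise the lid by its bar handle and hold it still, open at 50 degrees (the red mark on the quadrant beside it), within 5 degrees: the lid falls shut if released, so finish while still holding it with the fingers. Never let the lid drop shut, do not prop it on anything, and leave the bottles, vials and timer alone.

Things in the scene. Friction and masses are not known exactly. Their poses are not given: they have to be found in the camera images.
- exposure_box: white box fixed to the bench, 140 (x, depth) x 180 (y, width) x 100 mm high, open top under a grey hinged lid, a covered dish inside; origin at the centre of its underside; x points to its back (hinge side), y to its left (the plate side), z up. Its place and yaw vary.
- lid (a joint): opening angle of the grey lid in rad: 0 closed and level, growing as its front rises, stop at 1.3; 50 degrees is 0.873. Lid about 0.35 kg (varies), 148 x 186 x 8 mm, on a free hinge on the box's back rim: it falls shut from any angle.
- lid_hinge (a point): point on the hinge axis, midway along it (fixed on the box, 74 mm behind the box's origin and 104 mm above its underside); the axis is the box's y
- lid_bar (a point): middle of the lid's handle: a round steel bar 10 mm thick, 120 mm long, parallel to the hinge and 186 mm from its axis, in the lid's middle plane (z = 104 mm when closed), on two 10 mm arms 60 mm either side of the middle. 35 mm free between bar and lid edge for a finger. Pinch it from above, fingers closing across it; it turns in the pads as the lid rises.
- scale_mark (a point): the red mark at 50 degrees on the fixed aluminium quadrant scale on the right side of the box, 102 mm right of its middle, 90 mm from the hinge axis; the scale rises to 205 mm above the bench (carry things over it); black ticks every 10 degrees. A yellow line on the lid's right edge points along the lid, at this mark when the lid is at 50 degrees.
- sensor_plate: upright aluminium plate on brackets at the left side of the box, moves with it: 64 mm long (x, same as the box's x), 4 mm thick (y), 70 mm tall; origin at the middle of its TOP edge, 125 mm above the bench and 47 mm left of the box's left wall; z up
- clip: loose orange spring clip, 50 g, black 14 mm round sensor outside one jaw. Starts upright biting the parking strip, plate edge 10 mm below its origin. Origin on its pivot axis (pivot radius 3.5 mm); x along the pivot and along the bitten plate, z up to the handles. Jaws reach 30 mm below the origin, handles 39 mm above; 22 mm wide along x.
- clip_leg (a joint): rad: 0 biting a 4 mm plate (handles 30 mm apart over their outsides at the top), +0.34 squeezed to its stop (handles parallel, 17 mm over outsides, jaw tips 14 mm apart), -0.13 shut on nothing. Squeezing takes 4 to 8 N; it bites with about 4 N a jaw. While squeezed the body leans 0.17 rad sideways; its origin stays in the middle.
- parking_strip: fixed holder: black base 120 x 70 x 10 mm with an upright aluminium plate 100 mm long (x), 4 mm thick (y), top edge 80 mm above the bench; origin at the centre of the underside. The clip sits within 25 mm of its middle. Tall instruments stand right behind the work, from x = 0.65 m on.
- bottle_amber: bystander: brown bottle with black cap, 50 mm wide, 100 mm tall; origin under its middle
- bottle_drops: bystander: white bottle with white cap, 42 mm wide, 85 mm tall; origin under its middle
- bottle_stain: bystander: small brown bottle with white cap, 36 mm wide, 70 mm tall; origin under its middle
- timer: bystander: flat white timer with keys, 70 x 64 x 20 mm; origin under its middle
- vial_a: bystander: small vial with red cap, 21 mm wide, 44 mm tall; origin under its middle
- vial_b: bystander: small vial with blue cap, 21 mm wide, 44 mm tall; origin under its middle

How it is judged:
By the outcome, as a careful person would: the job done as asked, in the order asked, and still so for the second after the job is handed in, while the arm keeps its last pose, push and grip.
It also fails if it takes over 61 s, if anything falls off the work surface, if the arm or the gripper's body presses on something with over 40 N, if the wrist force passes 120 N, or if a joint passes its speed limit or range.

### The arm

A 6-joint arm with a two-finger parallel gripper is mounted at the origin on a cart in front of the work surface, level with it; the furniture and walls round the work are solid. World frame = base frame: x ahead of the robot, y to its left, z up, the work surface at z = 0. Lengths are in m, angles in rad, forces in N, time in s.
With the tool pointing down it reaches from about 0.325 to 1 m from the base axis. Payload 5.1 kg.
Tool frame: the origin (TCP) lies at the very end of the fingers, on their centre line; the grasp point (between the pads) lies 19 mm behind it; z points along the fingers, y is the line along which they close (so a half turn about z gives the same grasp; the last joint's range is limited). The gripper opens to 85 mm and grips with 20 to 120 N. Pads are 22 mm wide; open, the fingers measure 114 mm over their backs; the gripper's body (76 mm by 85 mm) begins 54 mm behind the grasp point. The pads swing forward as they close: fully open they stand 13 mm farther back than shut.
Start: joints at [1.211, 0.124, 1.65, -0, 1.367, -0.083], TCP at [0.178, 0.625, 0.231] pointing down, gripper open.
Joint ranges: [-2.61, 2.61], [-1.02, 2.33], [0.03, 2.71], [-1.35, 4.49], [0.32, 2.68], [-2.91, 2.91]. Speed limits (rad/s): [2.57, 2.57, 3.14, 3.14, 3.14, 3.14].

### API

Orientations are given as a unit quaternion [w, x, y, z].
In Python, from bench import * gives the robot as it stands. Calls block until the motion is done:
- move_pose(position, orientation): joint-space move of the TCP to a pose.
- move_straight(position, feed=0.15, rotation=None, f_stop=None): straight line of the TCP; rotation=None keeps the orientation; feed is the mean speed in m/s. With f_stop (N) it stops when the force on the tool has changed by that much, and returns True; else False.
- move_joints(angles): joint-space move.
- let_go() and grasp(force=None): open the fingers fully, or close them until they stop; force is the grip in N (None keeps the last).
- wait(seconds).
- inverse_kinematics(position, orientation): joint angles nearest the present ones, or None.
- state(): the state.
- snapshot(name): name is "scene" or "side" or "wrist"; returns the picture (420x560x3 uint8, blue, green, red); there is no depth.
- calibration(name): a dict with "camera_matrix" (3x3 intrinsics, pixels), "k1" (the pictures are not rectified: a ray, as slopes to the right and down, at radius r is drawn at 1 + k1 r^2 times it, then the intrinsics apply), "extrinsics" (4x4, takes a point from camera to world coordinates). Camera axes: x right, y down, z forward; pixel columns grow to the right and rows downward; lengths in m; the calibration is good to about 2 mm. A picture is of the moment at which its call begins: read the wrist's pose just before it. calibration takes no time and is no camera call; for the wrist camera it gives the pose at the moment of the call.
A pose or a line that the arm cannot do raises PlanningError and nothing moves.
- sign_off(): hands the job in; it is judged then, once.
The state is a dict: "time": time; "joints": joint angles; "qvel": joint speeds; "effort": joint torques, N m; "ee_pos": TCP position; "ee_rot": TCP orientation; "contact_force": force on the tool from outside, world axes, zero at the start; "wrist_torque": the same for the moment, N m; "opening": opening from 0.0 (shut) to 1.0 (fully open); "grip_force": force on a finger pad.
Only numpy, scipy, OpenCV 4.12 (cv2) and the standard library are available. Lean on these libraries where they do the work, as an engineer would, in place of code of your own. Each camera call takes 0.05 s, during which the arm holds its last target. There are 200 camera calls.

## Working session

There is one attempt and no reset: what is moved stays moved. The work goes in short steps, each a Python script; the robot and the scene stay as the last script left them, time stands still between calls to the robot, and variables do not carry over. Pictures are saved under pics/ and viewed, at most 14 in all, crops included, and the job is handed in when it is done.

```bash
ls; mkdir -p pics
python3 - <<'E'
from bench import *
import cv2
for n in("scene","side"):
    im=snapshot(n); cv2.imwrite(f"pics/{n}0.png",im)
    c=calibration(n); print(n,c["camera_matrix"],c["k1"],c["extrinsics"])
print(state())
E
```

```text
pics
scene [[463.40965288   0.         279.37887964]
 [  0.         463.40965288 208.33866864]
 [  0.           0.           1.        ]] 0.011267642504777315 [[ 8.25089361e-01 -3.21717465e-01  4.64462505e-01 -2.83273007e-01]
 [-5.65002159e-01 -4.70285754e-01  6.77940904e-01 -1.23456129e+00]
 [ 3.24670351e-04 -8.21784146e-01 -5.69798835e-01  1.08104149e+00]
 [ 0.00000000e+00  0.00000000e+00  0.00000000e+00  1.00000000e+00]]
side [[392.06774558   0.         277.25459644]
 [  0.         392.06774558 208.94865409]
 [  0.           0.           1.        ]] -0.0874585463167142 [[-0.95384273 -0.18256559  0.23844048  0.21729146]
 [-0.2997773   0.62596833 -0.71992862  0.77853889]
 [-0.017822   -0.75817772 -0.65180436  0.95553524]
 [ 0.          0.          0.          1.        ]]
{'time': 0.1, 'joints': array([ 1.21139777e+00,  1.24464987e-01,  1.65151782e+00,  5.41720120e-05,
        1.36747562e+00, -8.26398576e-02]), 'qvel': array([-0.00044019, -0.00104373, -0.00158129, -0.00111639, -0.00289736,
       -0.00065638]), 'effort': array([ 5.84333193e-04, -4.24926424e+01, -3.66656256e+01, -5.23705921e-05,
        3.88707267e-03, -7.66799701e-06]), 'ee_pos': array([0.17745556, 0.62475188, 0.23017128]), 'ee_rot': array([-2.30389205e-04,  1.37943517e-01,  9.90439657e-01, -9.04379919e-04]), 'contact_force': array([-0.05212335, -0.94402492, -0.54230357]), 'wrist_torque': array([-0.03988234, -0.03072895,  0.01516274]), 'grip_force': 0.0, 'opening': 1.0008378429713378}
```

View pics/scene0.png

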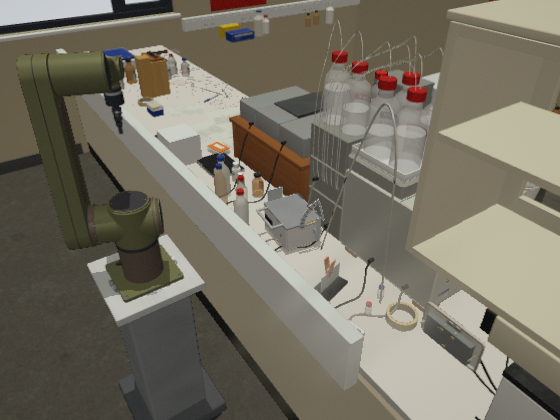

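View pics/side0.png

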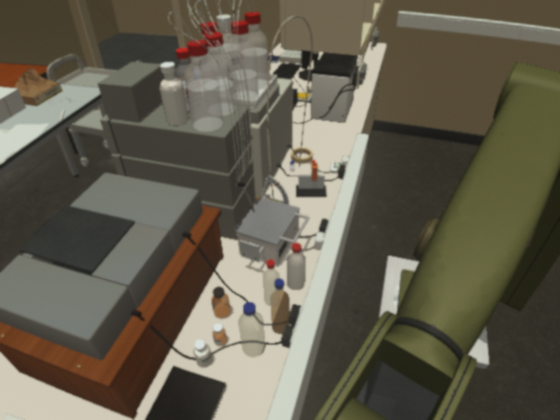

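Scene: box at about (295,220), clip on its strip at (330,275). Side: box at (270,228), strip at (312,185). I'll crop both pictures together, enlarged.

```bash
cat > h.py <<'E'
import numpy as np, cv2
from bench import *
def ray(n,uv,c=None):
    c=c or calibration(n); K=c["camera_matrix"]; E=np.array(c["extrinsics"])
    d=np.array([(uv[0]-K[0,2])/K[0,0],(uv[1]-K[1,2])/K[1,1]]); s=d.copy()
    for _ in range(20): s=d/(1+c["k1"]*(s@s))
    v=E[:3,:3]@np.array([*s,1]); return E[:3,3],v/np.linalg.norm(v)
def atz(n,uv,z,c=None):
    o,v=ray(n,uv,c); return o+v*(z-o[2])/v[2]
def tri(*rs):
    A=np.zeros((3,3));b=np.zeros(3)
    for o,v in rs: P=np.eye(3)-np.outer(v,v);A+=P;b+=P@o
    return np.linalg.solve(A,b)
def proj(n,p,c=None):
    c=c or calibration(n); K=c["camera_matrix"]; E=np.array(c["extrinsics"])
    q=(np.asarray(p)-E[:3,3])@E[:3,:3]; s=q[...,:2]/q[...,2:]
    s=s*(1+c["k1"]*(s**2).sum(-1,keepdims=True)); return s*K[0,0]+K[:2,2]
E
python3 - <<'E'
import cv2,numpy as np
a=cv2.imread("pics/scene0.png")[180:330,250:390]; b=cv2.imread("pics/side0.png")[145:295,225:365]
f=lambda i:cv2.resize(i,None,fx=2.8,fy=4*.7,interpolation=cv2.INTER_CUBIC)
cv2.imwrite("pics/c0.png",np.hstack([f(a),f(b)]))
E
```

```text
(no output)
```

View pics/c0.png

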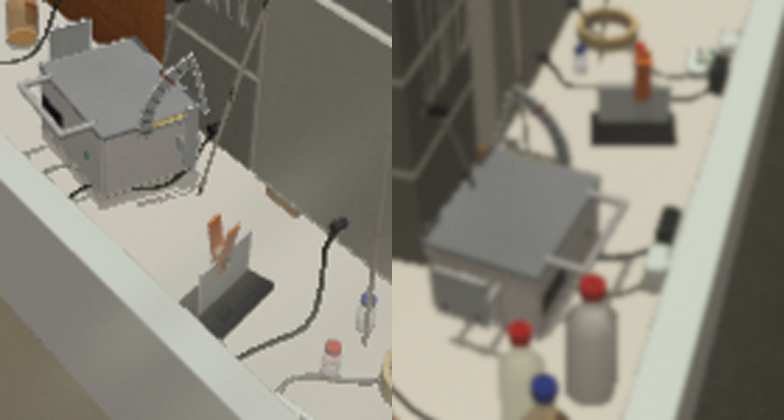

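The crop shows lid corners, bar, plate and clip clearly in both views: the lid in scene crop is at (40,70),(125,38),(200,103),(107,138). Coarse localisation first.

Run:
```python
from h import *
S=lambda u,v:(250+u/2.8,180+v/2.8)
D=lambda u,v:(225+(u-392)/2.8,145+v/2.8)
np.set_printoptions(precision=3,suppress=True)
for k,s,d in [("FL",(40,70),(530,278)),("BL",(125,38),(427,240)),("BR",(200,103),(500,150)),("FR",(107,138),(603,178))]:
    print(k,atz("scene",S(*s),.108),atz("side",D(*d),.108),tri(ray("scene",S(*s)),ray("side",D(*d))))
print("strip top ends",atz("scene",S(200,263),.08),atz("scene",S(252,232),.08),atz("side",D(598,85),.08),atz("side",D(669,88),.08))
print("clip pivot",tri(ray("scene",S(222,250)),ray("side",D(642,75))))
print("plate top",atz("scene",S(51,28),.125),atz("scene",S(88,18),.125), atz("side",D(436,262),.125),atz("side",D(488,292),.125))
print("vial red, blue",atz("scene",S(333,345),.044),atz("scene",S(368,298),.044))
print("panel top", tri(ray("scene",(357,345)),ray("side",(362,140))))
for n in "wrist",: print(calibration(n),state()["ee_pos"])
for p in([.45,.0,.4],[.5,-.2,.4],[.5,.15,.4]):
  for a in (0,.5*np.pi): print(p,inverse_kinematics(p,[0,np.sin(a/2),np.cos(a/2),0]))
```

```text
FL [ 0.476 -0.027  0.108] [0.487 0.    0.108] [ 0.489 -0.01   0.095]
BL [ 0.615 -0.028  0.108] [ 0.615 -0.023  0.108] [ 0.617 -0.025  0.106]
BR [ 0.604 -0.206  0.108] [ 0.589 -0.196  0.108] [ 0.598 -0.206  0.105]
FR [ 0.463 -0.199  0.108] [ 0.454 -0.181  0.108] [ 0.462 -0.193  0.101]
strip top ends [ 0.437 -0.417  0.08 ] [ 0.52 -0.41  0.08] [ 0.518 -0.398  0.08 ] [ 0.424 -0.418  0.08 ]
clip pivot [ 0.464 -0.423  0.09 ]
plate top [0.53  0.029 0.125] [0.587 0.022 0.125] [0.585 0.022 0.125] [0.517 0.048 0.125]
vial red, blue [ 0.501 -0.57   0.044] [ 0.584 -0.54   0.044]
panel top [ 0.325 -0.697  0.1  ]
{'camera_matrix': array([[369.392,   0.   , 282.595],
       [  0.   , 369.392, 215.648],
       [  0.   ,   0.   ,   1.   ]]), 'k1': -0.06290436596607034, 'extrinsics': array([[ 0.273,  0.924,  0.268,  0.11 ],
       [ 0.962, -0.262, -0.077,  0.644],
       [-0.001,  0.279, -0.96 ,  0.373],
       [ 0.   ,  0.   ,  0.   ,  1.   ]])} [0.177 0.625 0.23 ]
[0.45, 0.0, 0.4] [-0.119 -0.378  1.828 -0.     1.692 -1.69 ]
[0.45, 0.0, 0.4] [-0.119 -0.378  1.828 -0.     1.692 -0.119]
[0.5, -0.2, 0.4] [-0.48  -0.175  1.666 -0.     1.651 -2.051]
[0.5, -0.2, 0.4] [-0.48  -0.175  1.666 -0.     1.651 -0.48 ]
[0.5, 0.15, 0.4] [ 0.189 -0.212  1.697 -0.     1.656 -1.382]
[0.5, 0.15, 0.4] [ 0.189 -0.212  1.697 -0.     1.656  0.189]
```

Run:
```python
from h import *
import pickle
p=state()["ee_pos"]
move_straight([p[0],p[1],.38],feed=.3)
Q=[0,0,1,0]; out=[]
for i,t in enumerate([[.47,-.06,.36],[.46,-.42,.30]]):
    move_pose(t,Q); c=calibration("wrist"); im=snapshot("wrist"); out.append((c,im)); print(state()["time"],c["extrinsics"][:3,3],state()["ee_pos"])
    cv2.imwrite(f"pics/w{i}.png",im)
pickle.dump(out,open("w.pkl","wb"))
cv2.imwrite("pics/w.png",cv2.resize(np.hstack([out[0][1],out[1][1]]),None,fx=.7,fy=.7)) if 0 else 0
```

```text
3.425 [ 0.39963657 -0.05991839  0.50324275] [ 0.47017649 -0.05948453  0.36002836]
4.8417 [ 0.38999783 -0.41950941  0.44376263] [ 0.46076501 -0.41894082  0.30079325]
```

View pics/w0.png

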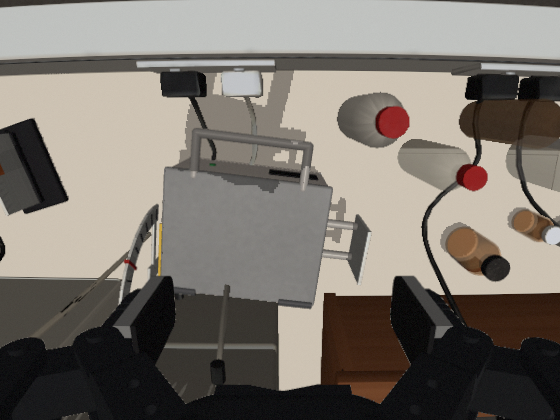

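View pics/w1.png

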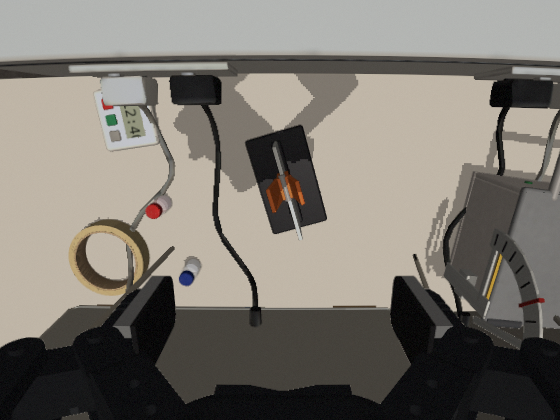

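w0: lid with bar (195,130)–(312,147), plate top at about (365,245), bottles to the right. w1: the strip plate runs from (276,143) to (299,238), with the clip at (287,192). I'll zoom both in one picture.

Run:
```python
import cv2,numpy as np
a=cv2.imread("pics/w1.png")[120:245,235:335]; b=cv2.imread("pics/w0.png")[115:315,150:380]
cv2.imwrite("pics/c1.png",np.hstack([cv2.resize(a,(320,400),interpolation=cv2.INTER_CUBIC),cv2.resize(b,(460,400),interpolation=cv2.INTER_CUBIC)]))
```

```text
(no output)
```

View pics/c1.png

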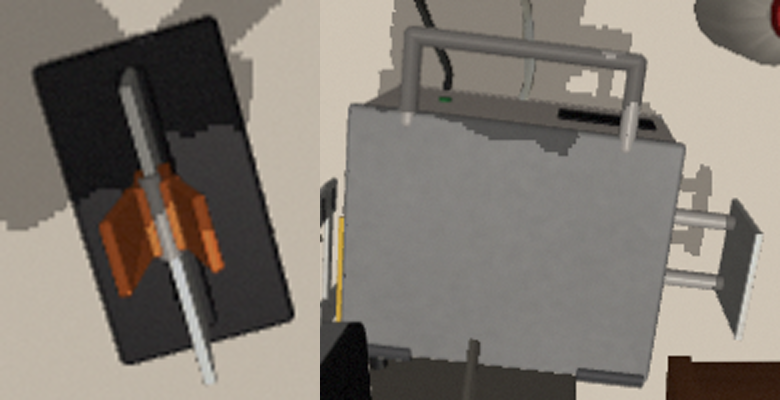

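Left: base corners (37,70),(215,17),(293,318),(125,362), handle top edges around (112,260) and (214,232). Right: lid corners (351,104),(684,147),(643,386), bar corners (413,35),(638,63), plate top edge (760,234)–(740,337). Next I fit the poses.

```bash
cat > fit.py <<'E'
from h import *
import pickle
from scipy.optimize import least_squares
W=pickle.load(open("w.pkl","rb"))
np.set_printoptions(precision=4,suppress=True)
def T(p,P): c,s=np.cos(p[2]),np.sin(p[2]); P=np.array(P,float); return np.c_[P[:,0]*c-P[:,1]*s+p[0],P[:,0]*s+P[:,1]*c+p[1],P[:,2]]
def fit(c,uv,mk,x0):
    f=lambda x:(proj("wrist",mk(x),c)-uv).ravel()
    r=least_squares(f,x0); return r.x,r.fun.reshape(-1,2)
A=lambda L:np.array([(235+u/3.2,120+v/3.2) for u,v in L])
B=lambda L:np.array([(150+(u-320)/2,115+v/2) for u,v in L])
if __name__=="__main__":
    c1,c0=W[1][0],W[0][0]
    x,r=fit(c1,A([(37,70),(215,17),(293,318),(125,362),(210,382)]),lambda x:T(x,[(-.06,-.035,.01),(-.06,.035,.01),(.06,.035,.01),(.06,-.035,.01),(.05,0,.08)]),[.47,-.42,.1])
    print("strip",x,r.tolist())
    h=[atz("wrist",q,.129,c1) for q in A([(103,225),(122,295),(205,195),(220,270)])]
    print("handles",np.array(h),"mid",np.mean(h,0)); m=np.mean(h,0)
    print("local",T([0,0,-x[2]],[m-[x[0],x[1],0]]), T([0,0,-x[2]],np.array(h)-[x[0],x[1],0]))
    y,r=fit(c0,B([(351,104),(684,147),(643,386),(413,35),(638,63),(760,234),(740,337)]),
      lambda x:T(x,[(-.074,-.093,.108),(-.074,.093,.108),(.074,.093,.108),(-.112,-.06,.108),(-.112,.06,.108),(x[3]-.032,.137,.125),(x[3]+.032,.137,.125)]),[.53,-.1,-.1,0])
    print("box",y,r.tolist())
    print("bar",T(y,[(-.112,0,.104)]),"plate",T(y,[(y[3],.137,.125)]))
E
python3 fit.py
```

```text
strip [ 0.4743 -0.4131  0.2741] [[-1.926633473647172, -1.3380751147587375], [0.8929939274743219, -1.4414179647851597], [1.371910502403523, 1.0414278839995177], [-0.8775145190595595, 1.7991135622348224], [0.4960001877399236, 0.42365540672730617]]
handles [[ 0.4589 -0.4326  0.129 ]
 [ 0.4787 -0.4275  0.129 ]
 [ 0.4506 -0.4049  0.129 ]
 [ 0.4715 -0.4005  0.129 ]] mid [ 0.4649 -0.4164  0.129 ]
local [[-0.0099 -0.0006  0.129 ]] [[-0.0201 -0.0145  0.129 ]
 [ 0.0003 -0.015   0.129 ]
 [-0.0206  0.0143  0.129 ]
 [ 0.0007  0.0129  0.129 ]]
box [ 0.5439 -0.1052 -0.1309 -0.0031] [[-1.7891081996042715, -1.525540327468974], [1.8829014432641316, -0.9222162680407848], [1.3284937647550805, -1.0030885827644624], [0.03522725856959141, 1.3265152656353223], [0.28224206907623284, 2.2374388900390727], [-0.21015801399744305, -0.9244617515379048], [-1.4745930163226149, 0.6483059434023062]]
bar [[ 0.4328 -0.0906  0.104 ]] plate [[0.5587 0.031  0.125 ]]
```

Fits agree to about 1 mm: clip handles 29 mm apart, on the strip line and within 25 mm of its middle. Now I grasp the clip.

```bash
cat >> h.py <<'E'
def Q(psi): return [0,-np.sin(psi/2),np.cos(psi/2),0]
def st(m=""):
    s=state(); print(m,"t%.2f"%s["time"],"p",np.round(s["ee_pos"],4),"F",np.round(s["contact_force"],1),"op %.3f g %.1f"%(s["opening"],s["grip_force"]),flush=True)
E
python3 - <<'E'
from h import *
q=Q(.274)
move_pose([.465,-.4165,.20],q); move_straight([.465,-.4165,.100],feed=.1,f_stop=8); st("down")
grasp(20); st("grasp"); wait(.3)
move_straight([.465,-.4165,.115],feed=.05); st("up15")
move_straight([.465,-.4165,.32],feed=.2); st("up")
cv2.imwrite("pics/w2.png",snapshot("wrist"))
E
```

```text
down t6.47 p [ 0.4655 -0.417   0.101 ] F [ 0.5 -0.2  0.6] op 0.998 g 0.0
grasp t7.11 p [ 0.4649 -0.4164  0.0998] F [ 0.2 -0.1 -0.1] op 0.185 g 24.8
up15 t7.86 p [ 0.4653 -0.4168  0.1159] F [-0.   0.6 -0.3] op 0.187 g 24.8
up t9.03 p [ 0.4645 -0.416   0.3179] F [-0.2  1.  -0.8] op 0.188 g 24.8
```

View pics/w2.png

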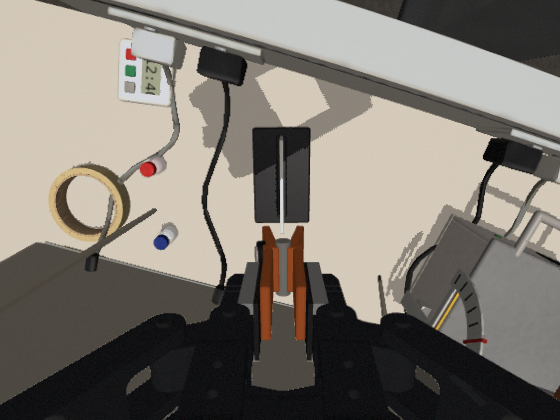

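Clip is squeezed and held, jaws at (263–303,232), parallel to the strip. Carry it over the box and hover above the plate.

Run:
```python
from h import *
q=Q(-.131)
move_pose([.5587,.031,.33],q); move_straight([.5587,.031,.20],feed=.15); st("hover")
im=snapshot("wrist"); cv2.imwrite("pics/w3.png",im)
c=calibration("wrist"); 
print(proj("wrist",np.array([[.527,.0352,.125],[.590,.0268,.125]]),c))
cv2.imwrite("pics/w3c.png",cv2.resize(im[130:340,190:390],None,fx=2.8,fy=2.8,interpolation=cv2.INTER_CUBIC))
```

```text
hover t11.78 p [0.5595 0.0309 0.2013] F [0.3 0.  0.1] op 0.186 g 24.8
[[282.57497854 173.16293364]
 [282.37367025 270.33829285]]
```

View pics/w3c.png

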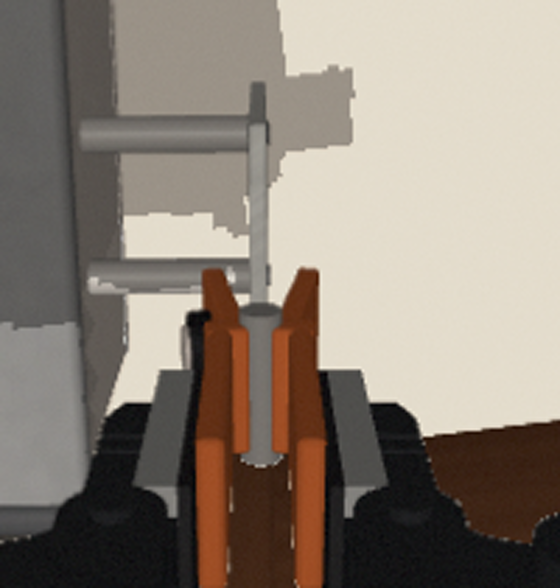

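Plate edge (crop col 258) lies under the pivot and jaw middle (261), within about 0.6 mm. Lower and release.

Run:
```python
from h import *
print(move_straight([.5587,.0306,.145],feed=.06,f_stop=6)); wait(.2); st("down")
let_go(); wait(.2); st("open")
move_straight([.5587,.0306,.26],feed=.15); 
move_pose([.49,.02,.30],Q(-.131)); st("look")
im=snapshot("wrist"); cv2.imwrite("pics/w4.png",im)
a=snapshot("scene")[165:225,255:305]; b=snapshot("side")[190:265,220:290]
r=lambda i,w:cv2.resize(i,(w,480),interpolation=cv2.INTER_CUBIC)
cv2.imwrite("pics/w4c.png",np.hstack([r(im[100:300,230:380],340),r(b,440)]))
```

```text
False
down t13.09 p [0.559  0.0306 0.1456] F [-0.2  0.2 -0.9] op 0.186 g 24.8
open t13.97 p [0.5587 0.0306 0.145 ] F [ 0.1 -0.3 -0.4] op 0.997 g 0.0
look t15.30 p [0.4895 0.0199 0.2996] F [ 0.6 -0.5  0.7] op 0.998 g 0.0
```

View pics/w4c.png

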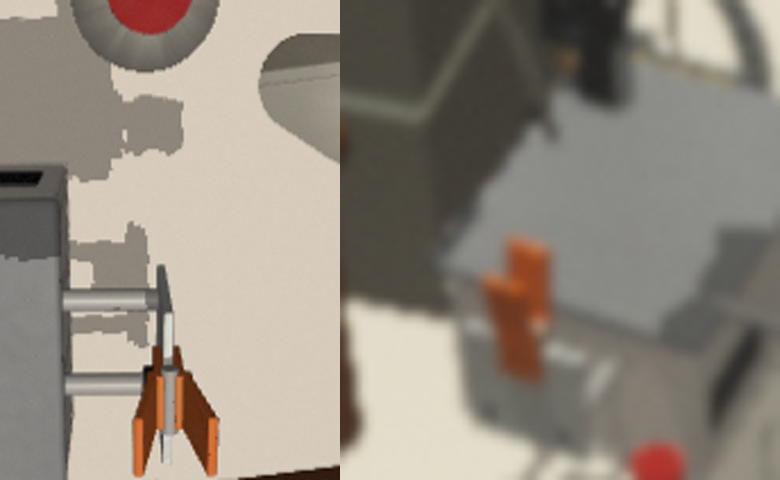

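Clip sits upright over the plate edge, with the plate between its jaws. Next I check the outlets and panel in front of the bar, since the open front finger will reach there.

Run:
```python
from h import *
from fit import W,T
D=lambda u,v:(225+(u-392)/2.8,145+v/2.8)
c0=W[0][0]
for n,a,b in[("dark",(183,84),(668,222)),("white",(240,83),(655,262))]: print(n,tri(ray("wrist",a,c0),ray("side",D(*b))),ray("wrist",a,c0)[1])
for z in(.05,.1): print(z,"outlet front",atz("wrist",(183,97),z,c0),atz("wrist",(240,97),z,c0),"panel edge",atz("wrist",(280,56),z,c0),"strip",atz("wrist",(200,70),z,c0))
print("panel",tri(ray("wrist",(535,56),c0),ray("side",D(700,300))))
y=[.5439,-.1052,-.1309]
for d in(-.112,-.14,-.2): print(d,T(y,[(d,0,.1)]))
```

```text
dark [ 0.3717 -0.1721  0.0663] [-0.0609 -0.2478 -0.9669]
white [ 0.3716 -0.1078  0.0611] [-0.0639 -0.1078 -0.9921]
0.05 outlet front [ 0.3858 -0.177   0.05  ] [ 0.3862 -0.1095  0.05  ] panel edge [ 0.3408 -0.0625  0.05  ] strip [ 0.3557 -0.1553  0.05  ]
0.1 outlet front [ 0.3873 -0.1641  0.1   ] [ 0.3877 -0.1041  0.1   ] panel edge [ 0.3472 -0.0622  0.1   ] strip [ 0.3605 -0.1448  0.1   ]
panel [0.3268 0.1103 0.2386]
-0.112 [[ 0.4329 -0.0906  0.1   ]]
-0.14 [[ 0.4051 -0.0869  0.1   ]]
-0.2 [[ 0.3456 -0.0791  0.1   ]]
```

Run:
```python
from h import *
from fit import W
c0=W[0][0]
ow,vw=ray("wrist",(280,56),c0)
for uv in[(250,232),(300,283),(357,330)]:
    o,v=ray("scene",uv)
    # x,z of both rays equal (edge runs along y)
    A=np.array([[vw[0],-v[0]],[vw[2],-v[2]]]); s=np.linalg.solve(A,[o[0]-ow[0],o[2]-ow[2]]); print(uv,ow+vw*s[0],(o+v*s[1])[1])
im=cv2.imread("pics/scene0.png")
cv2.imwrite("pics/e.png",cv2.resize(im[200:380,200:400],None,fx=3,fy=3,interpolation=cv2.INTER_CUBIC))
from scipy.spatial.transform import Rotation as R
for t in(.3,.4):
    for p in([.405,-.087,.2],[.43,-.09,.1],[.5,-.1,.22]):
        q=(R.from_euler("z",-.131)*R.from_euler("y",t)*R.from_euler("z",-np.pi/2)*R.from_quat([0,1,0,0])).as_quat()[[3,0,1,2]]
        print(t,p,R.from_quat(q[[1,2,3,0]]).as_matrix()[:,[1,2]].round(2).tolist(),inverse_kinematics(p,list(q)))
```

```text
(250, 232) [ 0.3479 -0.0622  0.1052] -0.13439685399641244
(300, 283) [ 0.3468 -0.0622  0.0965] -0.42541704706600203
(357, 330) [ 0.35   -0.0621  0.1213] -0.6722485212749354
0.3 [0.405, -0.087, 0.2] [[0.95, -0.29], [-0.12, 0.04], [-0.3, -0.96]] [-0.3068 -0.194   2.034  -0.0517  1.5972 -0.1694]
0.3 [0.43, -0.09, 0.1] [[0.95, -0.29], [-0.12, 0.04], [-0.3, -0.96]] [-0.2977 -0.0255  2.0603 -0.0498  1.4032 -0.1511]
0.3 [0.5, -0.1, 0.22] [[0.95, -0.29], [-0.12, 0.04], [-0.3, -0.96]] [-0.2791  0.0112  1.809  -0.0437  1.6183 -0.1436]
0.4 [0.405, -0.087, 0.2] [[0.91, -0.39], [-0.12, 0.05], [-0.39, -0.92]] [-0.298  -0.124   1.9891 -0.0651  1.6714 -0.1606]
0.4 [0.43, -0.09, 0.1] [[0.91, -0.39], [-0.12, 0.05], [-0.39, -0.92]] [-0.2898  0.044   2.0081 -0.0618  1.4851 -0.1412]
0.4 [0.5, -0.1, 0.22] [[0.91, -0.39], [-0.12, 0.05], [-0.39, -0.92]] [-0.2728  0.0747  1.7596 -0.0556  1.7036 -0.1381]
```

View pics/e.png

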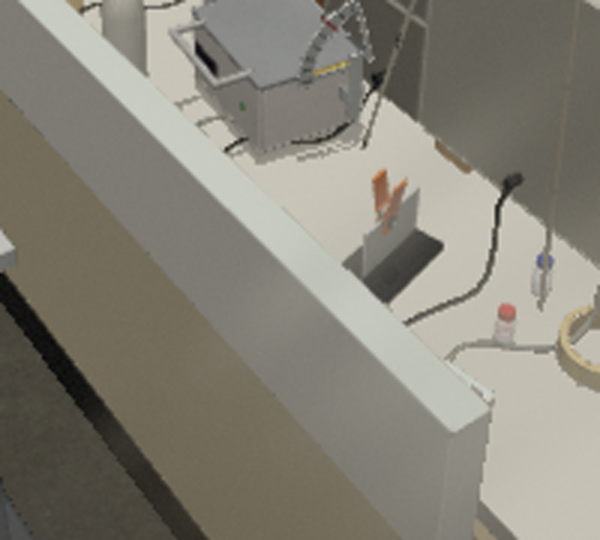

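Panel top is about z=0.105, x≤0.35. The fingers open only fully and the gap behind the bar is 35 mm, so I'll enter slightly tilted with the front finger high and the back finger in the gap. Then I'll follow with the arm while closing.

```bash
cat >> h.py <<'E'
from scipy.spatial.transform import Rotation as R
YAW=-.131
def tq(t): return list((R.from_euler("z",YAW)*R.from_euler("y",t)*R.from_euler("z",-np.pi/2)*R.from_quat([0,1,0,0])).as_quat()[[3,0,1,2]])
def ab(t):
    M=(R.from_euler("z",YAW)*R.from_euler("y",t)*R.from_euler("z",-np.pi/2)*R.from_quat([0,1,0,0])).as_matrix(); return M[:,2],M[:,1]
E
python3 - <<'E'
from h import *
from fit import W,B
c0=W[0][0]
e=[atz("wrist",q,.107,c0) for q in B([(413,35),(638,63)])]; l=[atz("wrist",q,.108,c0) for q in B([(351,104),(684,147)])]
bar=np.mean(e,0); le=np.mean(l,0); ex=np.array([np.cos(YAW),np.sin(YAW),0]); ey=np.array([-ex[1],ex[0],0])
yc=np.array([.5439,-.1052,0])@ey
bar=bar+ey*(yc-bar@ey); bar[2]=.104
print("bar",bar,"gap from centre",(le-bar)@ex,"yaws",[-np.arctan2((p[1]-p[0])[0],(p[1]-p[0])[1]) for p in(e,l)])
np.save("bar.npy",bar)
t=.28; a,b=ab(t); tcp=bar+.021*a-.0275*b; print("tcp",tcp,a,b)
move_pose(list(tcp-.12*a),tq(t)); st("pre")
print("stop",move_straight(list(tcp),feed=.08,f_stop=6)); st("in")
cv2.imwrite("pics/w5.png",snapshot("wrist"))
im=snapshot("side")[175:275,245:385]
cv2.imwrite("pics/w5c.png",cv2.resize(np.hstack([cv2.imread("pics/w5.png"),cv2.resize(im,(588,420),interpolation=cv2.INTER_CUBIC)]),(800,300)))
E
```

```text
bar [ 0.4311 -0.0903  0.104 ] gap from centre 0.041089308503367485 yaws [np.float64(-0.12319689923436841), np.float64(-0.13022128125874533)]
tcp [ 0.3992 -0.0861  0.0914] [-0.274   0.0361 -0.9611] [ 0.9528 -0.1255 -0.2764]
pre t16.68 p [ 0.4323 -0.0903  0.2067] F [0.2 0.3 0.1] op 0.999 g 0.0
stop False
in t18.32 p [ 0.3997 -0.0863  0.0919] F [-0.2  0.9  0.6] op 0.999 g 0.0
```

View pics/w5c.png

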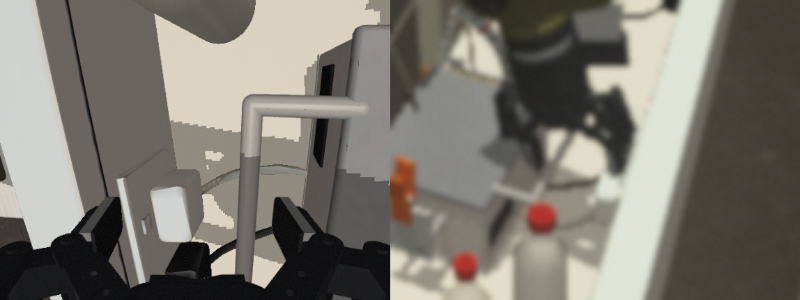

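The back finger (col ~285) is between the bar (col ~245) and the box, and the front finger is clear of the panel. Close gently and follow.

Run:
```python
from h import *
t=.28; a,b=ab(t); bar=np.load("bar.npy"); 
grasp(20); st("g0")
tcp=bar+.021*a-.0275*b
for d in (.006,.012,.018,.024,.0275):
    move_straight(list(tcp+d*b),feed=.04); s=state(); st(d)
    if np.linalg.norm(s["contact_force"])>45: break
```

```text
g0 t19.09 p [ 0.4155 -0.0884  0.0975] F [38.4  0.5 -2.6] op 0.372 g 19.3
0.006 t19.39 p [ 0.4221 -0.0893  0.0961] F [40.2  0.3 -2.3] op 0.219 g 20.1
0.012 t19.69 p [ 0.4267 -0.0899  0.094 ] F [39.  -0.7 -2. ] op 0.105 g 24.7
0.018 t19.99 p [ 0.4267 -0.0899  0.0902] F [23.4  0.3 -1.2] op 0.105 g 23.5
0.024 t20.29 p [ 0.4266 -0.0899  0.0896] F [ 3.4  2.6 17.5] op 0.104 g 24.2
0.0275 t20.54 p [ 0.4265 -0.0899  0.0893] F [-8.7  3.2 28. ] op 0.103 g 25.2
```

Bar is pinched (opening 0.104 ≈ 9 mm) and the recovered bar position matches. Relax the press, then raise along the arc.

```bash
cat > arc.py <<'E'
from h import *
t=.28; a,b=ab(t); bar=np.load("bar.npy"); K=.0153
ex=np.array([np.cos(YAW),np.sin(YAW),0]); ez=np.array([0,0,1.])
H=bar+.186*ex
def tcp(th): return list(H+.186*(-np.cos(th)*ex+np.sin(th)*ez)+K*a)
def ang():
    d=state()["ee_pos"]-K*a-H; return np.degrees(np.arctan2(d[2],-d@ex)),np.hypot(d[2],d@ex)
E
python3 - <<'E'
from arc import *
move_straight(tcp(0),feed=.03); st("relax"); grasp(30); st("g30")
for d in range(5,51,5):
    move_straight(tcp(np.radians(d)),feed=.05)
    F=np.linalg.norm(state()["contact_force"]); print(d,np.round(ang(),3),round(F,1))
    if F>30: break
wait(.3); st("end"); print(ang())
im=snapshot("wrist"); cv2.imwrite("pics/w6.png",im)
s=snapshot("scene")[150:260,240:360]
cv2.imwrite("pics/w6c.png",np.hstack([cv2.resize(im,(400,300)),cv2.resize(s,(400,300),interpolation=cv2.INTER_CUBIC)]))
E
```

```text
relax t20.88 p [ 0.4265 -0.0898  0.0897] F [-3.4  0.7  6.5] op 0.100 g 23.3
g30 t21.10 p [ 0.4265 -0.0898  0.0897] F [-4.3  0.8  6.4] op 0.102 g 29.4
5 [4.902 0.186] 4.7
10 [10.238  0.186] 5.8
15 [15.387  0.187] 7.0
20 [20.457  0.187] 6.3
25 [25.479  0.187] 7.1
30 [30.551  0.187] 8.0
35 [35.634  0.188] 8.2
40 [40.695  0.188] 9.4
45 [45.766  0.188] 9.0
50 [50.84   0.189] 10.7
end t26.15 p [ 0.493  -0.0981  0.2356] F [-8.1  1.7  6.9] op 0.102 g 29.3
(np.float64(50.77197365747282), np.float64(0.1888446650004492))
```

View pics/w6c.png

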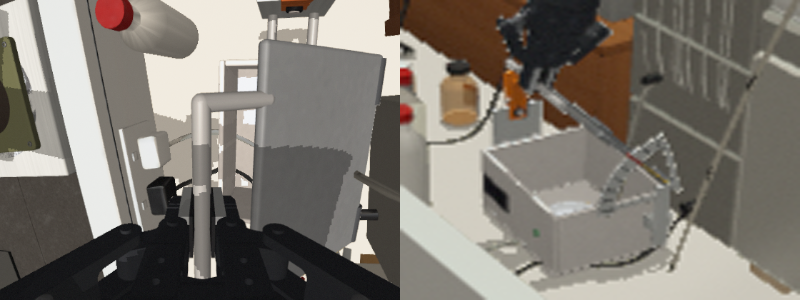

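The lid is up, held by the bar, and the clip is still gripping the plate. A quick independent angle check from the bar's corner at wrist pixel (281,147), then hand in if it agrees.

Run:
```python
from arc import *
o,v=ray("wrist",(281,147)); ey=np.array([-ex[1],ex[0],0])
p=o+v*((H@ey+.06-o@ey)/(v@ey)); d=p-H; ca=np.degrees(np.arctan2(d[2],-d@ex)); print(ca,np.hypot(d[2],d@ex))
q0=ang(); wait(.5); q1=ang(); st(); print(q0,q1)
if abs(ca-50)<3.5 and abs(q1[0]-q0[0])<.1: print(sign_off())
```

```text
54.641023195661084 0.1989832463495828
 t26.75 p [ 0.493  -0.0981  0.2356] F [-7.2  2.6  7. ] op 0.097 g 29.3
(np.float64(50.768179550678674), np.float64(0.18884117815841495)) (np.float64(50.76378520541275), np.float64(0.18882653490969728))
```

The corner estimate's radius (0.199 instead of 0.186) shows a poor pick. I'll project the lid model at several angles and compare it with the lid's front-left corner at about (367,56) and the bar corner.

Run:
```python
from arc import *
np.set_printoptions(precision=1,suppress=True)
ey=np.array([-ex[1],ex[0],0])
for d in(46,48,50,52,54):
    c,s=np.cos(np.radians(d)),np.sin(np.radians(d)); u=-c*ex+s*ez; n=s*ex+c*ez
    P=np.array([H+.147*u+.093*ey+.004*n,H+.147*u+.093*ey-.004*n,H+.186*u+.06*ey,H+.186*u])
    Y=np.array([H+r*u-.094*ey for r in(.03,.09,.147)])
    print(d,proj("wrist",P).tolist(),"scene",proj("scene",Y).tolist())
th=np.radians(50);print("mark",proj("scene",H+.09*(-np.cos(th)*ex+np.sin(th)*ez)-.102*ey))
im=cv2.imread("pics/w6.png"); sc=snapshot("scene")
a=cv2.resize(im[30:230,230:430],(400,400)); b=cv2.resize(sc[190:230,305:345],(400,400),interpolation=cv2.INTER_CUBIC)
cv2.imwrite("pics/w7.png",np.hstack([a,b]))
```

```text
46 [[356.27582777644693, 53.38469239105493], [343.6302560949374, 55.6717365137159], [266.4265000814774, 138.95793146946778], [267.9916754487101, 282.60768982480107]] scene [[316.70839468414863, 214.67501066162353], [306.90721517463874, 207.68849124808673], [297.1322779882414, 200.72037112290937]]
48 [[365.4189313006914, 51.875967527343136], [351.5237713395377, 54.21415927893972], [274.9304189675251, 140.12728397412994], [275.6255490824779, 288.7101832523503]] scene [[316.9037468012062, 214.45449523150623], [307.50573011594173, 207.00872279665154], [298.1299929261617, 199.58024687523962]]
50 [[375.41053896648407, 50.34123833937548], [360.20849728824976, 52.72245886317006], [284.68497182867674, 141.371608251845], [284.29560733415, 295.1014137645551]] scene [[317.1047108705438, 214.23837506228367], [308.12210483535694, 206.3426240202673], [299.15859269541585, 198.46324883699407]]
52 [[386.28429338741705, 48.78741732683329], [369.7217176135491, 51.20149710121936], [295.8048779441721, 142.69683550682112], [294.0798683489425, 301.7850959291437]] scene [[317.3110340285601, 214.02692396512802], [308.7555131217441, 205.69110602425675], [300.21661506241986, 197.37101734536145]]
54 [[398.069984690723, 47.222958459456635], [380.09868066359337, 49.65740308989058], [308.4112419459914, 144.10932184578473], [305.0580478942458, 308.7618633400897]] scene [[317.52245632049886, 213.8204097272152], [309.40510251653455, 205.05505896302407], [301.30254606235934, 196.3051536042356]]
mark [309.3 207.5]
```

View pics/w7.png

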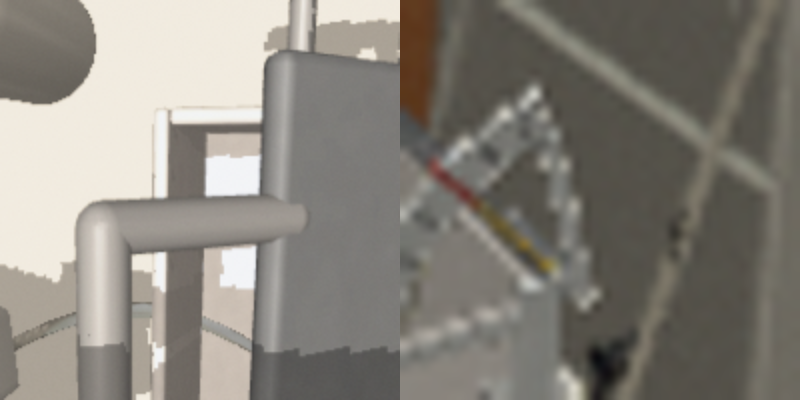

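Lid edges at (376,57)/(362,59) and bar corner (282,144) match the 50° model (375/360, 285). In the scene view the yellow line points straight at the red mark. Handing in.

```bash
python3 -c "
from bench import *
print(sign_off())"
```

```text
the job is handed in; nothing more can be done
None
```

I put the clip on the plate's top edge, where it grips upright by itself, then raised the lid; the fingers are holding it still at about 50°, and the job was handed in at about 27 s.

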